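# Load the blade insert into the potato slicer

## Task

Load the blade insert of the potato slicer: with the fingertips press the grey insert down hard against its sprung bed, on the flat thumb deck just behind its raised rib, so that it is low enough for the bridge, and while pressing slide it under the bridge and the leaf spring until its nose is fully home against the end stop. Only press and push it, never pick it up; leave the mug, the shaker and the fork alone, and take the hand away at the end.

Things in the scene. Friction and masses are not known exactly. Their poses are not given: they have to be found in the camera images.
- slicer: potato slicer fixed to the table: steel trough 100 mm wide. Origin on the table below the middle of the bridge's front face; x = sliding direction, into the bridge; z up. Trough x = -190 to 70 mm, rails 84 mm apart inside, tops 48 mm high; a grab loop reaches x = 105 mm. Behind the bridge a fixed floor 24 mm above the table
- bridge (a point): middle of the lower front edge of the bridge, a bar across the trough at x = 0 to 20 mm of the slicer; underside 35 mm, top 58 mm above the table
- stop (a point): middle of the end stop's face, at x = 62 mm of the slicer, 28 mm above the table; the stop's top is at 48 mm
- insert: loose grey flat blade insert, 130 x 80 x 8 mm, 150-310 g, on the sprung bed in the trough. Origin: centre of underside; x to its round nose (+65 mm), along the slicer's x. Rib across the top at x = -15 to -7 mm, 8 thick, 10 high. The part before the rib goes under the bridge; the flat thumb deck behind it (x = -65 to -15) stays out. Home: origin 3 mm before the slicer's, rib 10 mm short of the bridge
- insert_press (a point): point to press: on the top face of the thumb deck, on the centre line, 13 mm behind the rear face of the rib (42 mm above the table while the bed is up)
- insert_nose (a point): foremost point of the insert's nose, half-way up its 8 mm thickness; fully home when at x = 62 mm of the slicer
- bed (a joint): sprung plate under the insert, x = -182 to -6 mm of the slicer: 0 m = up (insert top 42 mm above the table, too high for the bridge); grows as pressed straight down; bottoms at 0.010 (insert top 32 mm). Spring 8 N up, 16 N fully down. About 0.007 or more lets the insert pass under the bridge. It rises when let go; harmless once the insert is home
- leaf (a joint): leaf spring fixed behind the bridge, a 34 mm wide steel strip sloping down and forward to its tip at x = 52 mm of the slicer: 0 rad = at rest, tip low; grows to about 0.2 rad as the insert's nose lifts it (about 4 N at the tip)
- mug: glass mug, 76 mm wide, 100 mm high, origin under its centre; leave alone
- shaker: steel salt shaker, 44 mm wide, 80 mm high, origin under its centre; leave alone
- fork: two-pronged frying fork lying on the table, 290 mm long, 16 mm thick, origin under its middle; leave alone
Mind the look-alikes: they are no part of the job. Of the things like the insert, leave any that is green or red; of the rest the smaller one is meant.

How it is judged:
By the outcome, as a careful person would: the job done as asked, in the order asked, and still so for the second after the job is handed in, with the robot touching nothing.
It also fails if it takes over 34 s, if anything falls off the work surface, if the arm or the gripper's body presses on something with over 40 N, if the wrist force passes 120 N, or if a joint passes its speed limit or range.

## Robot

A 7-joint arm with a two-finger parallel gripper is mounted at the origin on the work surface. World frame = base frame: x ahead of the robot, y to its left, z up, the work surface at z = 0. Lengths are in m, angles in rad, forces in N, time in s.
With the tool pointing down it reaches from about 0.4 to 0.9 m from the base axis. Payload 5.6 kg.
Tool frame: the origin (TCP) lies at the very end of the fingers, on their centre line; the grasp point (between the pads) lies 19 mm behind it; z points along the fingers, y is the direction in which the jaws open and shut (so a half turn about z gives the same grasp; the last joint's range is limited). The gripper opens to 92 mm and grips with 3 to 60 N. Pads are 20 mm wide; open, the fingers measure 128 mm over their backs; the gripper's body (75 mm by 189 mm) begins 69 mm behind the grasp point.
Start: joints at [1.23, 0.468, -0.012, 1.603, 0.006, 1.071, -0.056], TCP at [0.191, -0.621, 0.19] pointing down, gripper open.
Joint ranges: [-2.53, 2.53], [-0.31, 2.02], [-1.57, 1.55], [0.28, 2.44], [-1.29, 4.43], [0.15, 1.84], [-2.92, 2.92]. Speed limits (rad/s): [2.57, 2.57, 3.14, 3.14, 3.14, 3.14, 3.14].

## Interface

Orientations are given as a unit quaternion [x, y, z, w].
In Python, from bench import robot gives the robot as it stands. The module is installed in compiled form; this text tells all that it offers.
- The arm moves only by the tool drive_tool, never from a script. Its argument "increments" is a list of rows, each an object of numbers: "grip": the finger opening in mm, from 0 to 91.9; "dx", "dy", "dz": the shift along the tool's x, y, z in mm; "wx", "wy", "wz": the turn, a rotation vector about the tool's x, y, z in rad. In form: [{"grip": .., "dx": .., "dy": .., "dz": .., "wx": .., "wy": .., "wz": ..}, ...]. A call has 1 to 12 rows; each row is the pose to reach, as a shift and turn from the pose commanded when the call began, along the tool's axes at that moment; what a row does not reach only later rows make up. A row lasts 1/12 s, in which the tool goes at most 41.7 mm and 7.16 degrees, less where a joint would pass 70% of its speed; a pose out of reach is approached as far as the arm can. A call with a gripper value outside its range is refused whole. The fingers move at their own pace and stop on an object; "squeeze" is the grip in N (left out, the last holds). Time passes only in rows, so rows that repeat a pose let the fingers close. It gives the time, the measured TCP pose, the force and the opening at its end, in the units of the state.
- robot.get_obs(): the state, without advancing time (a new reading comes with each control period).
- robot.read_camera(name): name is "side" or "top"; returns the picture (384x512x3 uint8, red, green, blue); there is no depth.
- robot.get_calibration(name): a dict with "intrinsics" (3x3 intrinsics, pixels), "D" ([k1, k2, p1, p2, k3] as OpenCV has them; the pictures are not rectified), "R" (3x3) and "t" (3): a world point X has camera coordinates R X + t. Camera axes: x right, y down, z forward; pixel columns grow to the right and rows downward; lengths in m; the calibration is good to about 2 mm. A picture is of the moment at which its call begins. get_calibration takes no time and is no camera call.
- robot.close_job(): hands the job in, once; it reports no verdict.
The state is a dict: "t": time; "qpos": joint angles; "qvel": joint speeds; "effort": joint torques, N m; "ee_pos": TCP position; "tcp_rot": TCP orientation; "ft_force": force on the tool from outside, world axes, zero at the start; "wrist_torque": the same for the moment, N m; "opening": finger opening in m.
Only numpy, scipy, OpenCV 4.12 (cv2) and the standard library are available. Lean on these libraries where they do the work, as an engineer would, in place of code of your own. Each camera call takes 0.05 s, during which the arm holds its last target.

## Working session

There is one attempt and no reset: what is moved stays moved. The work goes in short steps, Python scripts to look and compute and a tool call to move; the robot and the scene stay as the last step left them, time stands still between calls to the robot, and variables do not carry over. Pictures are saved under pics/ and viewed, and the job is handed in when it is done.

Besides the shell and the picture viewer there is one more tool, called after "Call:" as name([rows], argument=value, ...), one row to a line, values as JSON. drive_tool: Moves the arm, as the interface text tells. Its arguments: {"type":"object","properties":{"increments":{"type":"array","items":{"type":"object","properties":{"grip":{"type":"number"},"dx":{"type":"number"},"dy":{"type":"number"},"dz":{"type":"number"},"wx":{"type":"number"},"wy":{"type":"number"},"wz":{"type":"number"}}}},"squeeze":{"type":"number"}},"required":["increments"]}

```bash
mkdir -p pics; cat > h.py <<'E'
import numpy as np, cv2
from bench import robot
def cal(n):
    c=robot.get_calibration(n); return [np.array(c[k],float) for k in ("intrinsics","D","R","t")]
def ray(n,uv):
    K,D,R,t=cal(n); p=cv2.undistortPoints(np.array(uv,float).reshape(-1,1,2),K,D).reshape(-1,2)
    d=np.c_[p,np.ones(len(p))]@R; return -R.T@t,d
def plane(n,uv,z):
    o,d=ray(n,uv); return o+d*((z-o[2])/d[:,2])[:,None]
def proj(n,X):
    K,D,R,t=cal(n); return cv2.projectPoints(np.array(X,float).reshape(-1,1,3),cv2.Rodrigues(R)[0],t,K,D)[0].reshape(-1,2)
def tri(a,b):
    o1,d1=ray("top",[a]);o2,d2=ray("side",[b]);d1=d1[0];d2=d2[0]
    A=np.c_[d1,-d2];s=np.linalg.lstsq(A,o2-o1,rcond=None)[0];p=o1+d1*s[0];q=o2+d2*s[1];return (p+q)/2,np.linalg.norm(p-q)
E
python3 - <<'E'
from h import *
for n in ("top","side"):
    im=robot.read_camera(n)[:,:,::-1]; cv2.imwrite(f"pics/{n}0.png",im)
    K,D,R,t=cal(n); print(n,-R.T@t,R[2])
o=robot.get_obs();print(o["t"],o["ee_pos"],o["tcp_rot"],o["ft_force"])
E
```

```text
top [0.4081218  0.0732695  1.22143734] [ 1.12486132e-01 -4.51921860e-04 -9.93653192e-01]
side [0.51714489 0.95553638 0.57214372] [ 0.01523612 -0.8689613  -0.49464544]
0.1 [ 0.19046104 -0.62086793  0.18924537] [ 9.88939953e-01  1.48314276e-01 -1.95775472e-04 -7.79535201e-04] [-0.90405878 -0.21440462  0.39410811]
```

View pics/top0.png

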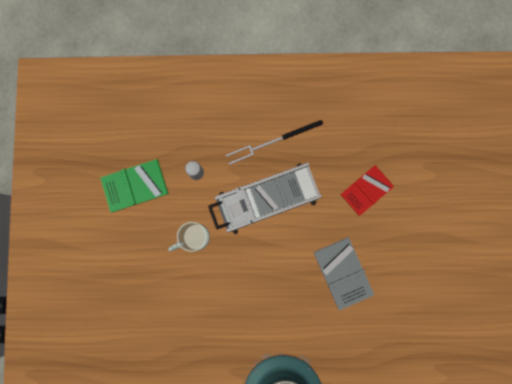

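View pics/side0.png

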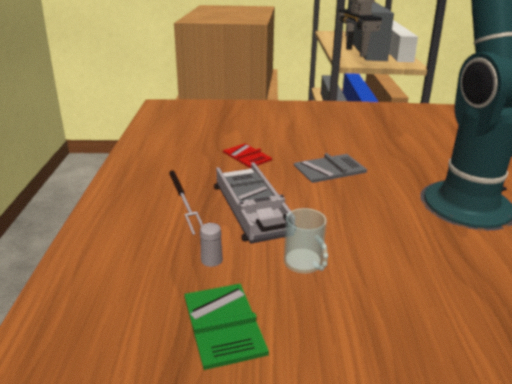

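The candidates for the insert in the top view are the grey one in the trough (275,192), a larger grey one on the table (343,272), a green one (134,186) and a red one (367,190). By the description it is the smaller grey one in the trough. I'll check it in a close crop.

```bash
python3 - <<'E'
import cv2
a=cv2.imread("pics/top0.png")[150:246,200:332];cv2.imwrite("pics/topc.png",cv2.resize(a,None,fx=6,fy=6,interpolation=cv2.INTER_CUBIC))
a=cv2.imread("pics/side0.png")[155:250,205:315];cv2.imwrite("pics/sidec.png",cv2.resize(a,None,fx=6,fy=6,interpolation=cv2.INTER_CUBIC))
E
```

```text
(no output)
```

View pics/topc.png

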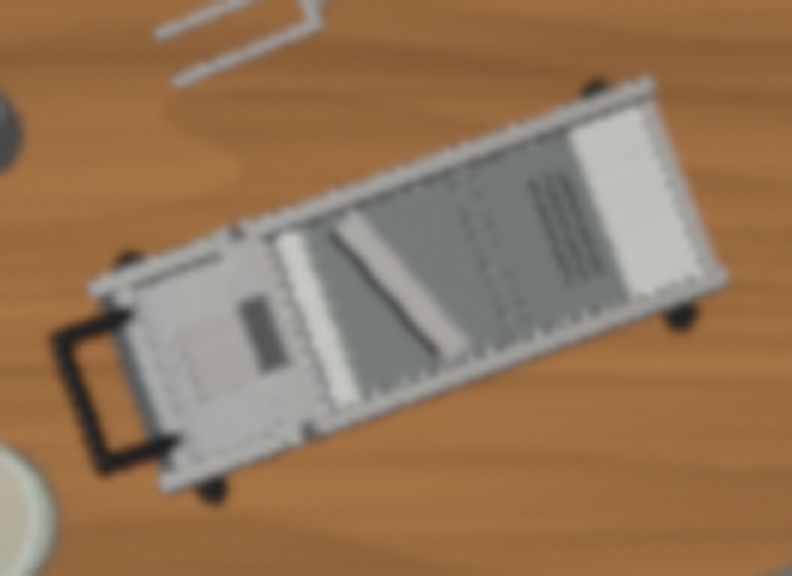

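View pics/sidec.png

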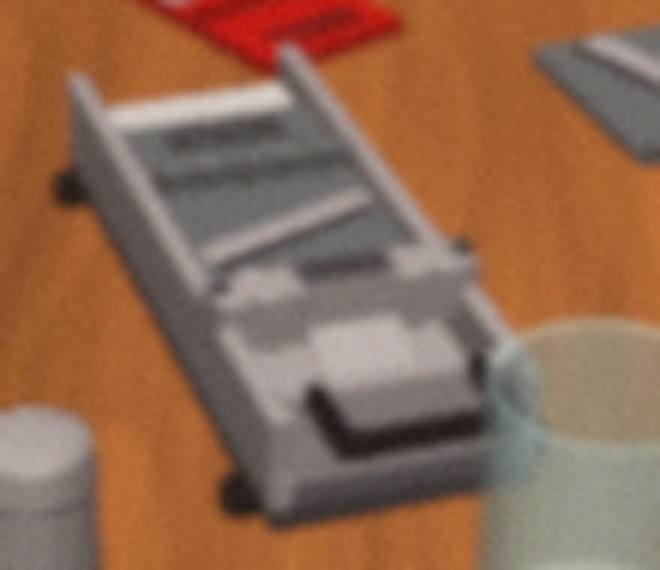

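```bash
python3 - <<'E'
from h import *
def T(c): return np.array(c,float)/6+np.array([200,150])-0.42
P=plane("top",T([(92,288),(655,78),(165,490),(730,277)]),.048)
print("rail corners",P.round(4)); 
print("lens",np.linalg.norm(P[0]-P[1]),np.linalg.norm(P[2]-P[3]),np.linalg.norm(P[0]-P[2]),np.linalg.norm(P[1]-P[3]))
for a,b in((1,0),(3,2)): d=P[b]-P[a];print(np.degrees(np.arctan2(d[1],d[0])))
print("loop",plane("top",T([(55,338),(100,470)]),.04).round(4))
I=plane("top",T([(570,135),(628,295),(305,235),(360,395),(455,175),(505,325),(478,170),(525,310)]),.042)
print("insert",I.round(4))
for n in("top",):
  im=cv2.imread("pics/top0.png")[150:246,200:332]
# slicer frame est
d=(P[0]-P[1])+(P[2]-P[3]);yaw=np.arctan2(d[1],d[0]);u=np.array([np.cos(yaw),np.sin(yaw)]);v=np.array([-u[1],u[0]])
c=P.mean(0)[:2]; o=c+u*.060
print("yaw",yaw,"origin",o)
print(((I[:,:2]-o)@np.c_[u,v]).round(4))
def W(x,y,z): return list(o+u*x+v*y)+[z]
for n,x0,y0,nm in(("top",200,150,"topc"),("side",205,155,"sidec")):
  im=cv2.imread(f"pics/{nm}.png")
  for X,col in [((-.19,.05,.048),(0,0,255)),((-.19,-.05,.048),(0,0,255)),((.07,.05,.048),(0,255,0)),((.07,-.05,.048),(0,255,0)),((0,.03,.058),(255,0,0)),((0,-.03,.058),(255,0,0)),((.105,0,.03),(0,255,255)),((-.19,.05,0),(255,0,255)),((.07,.05,0),(255,0,255)),((.02,.03,.058),(255,255,0)),((.02,-.03,.058),(255,255,0))]:
    p=(proj(n,[W(*X)])[0]-[x0,y0]+.42)*6; cv2.circle(im,tuple(p.astype(int)),4,col,-1)
  cv2.imwrite(f"pics/{nm}_chk.png",im)
E
```

```text
rail corners [[ 0.5258  0.1738  0.048 ]
 [ 0.6167 -0.0795  0.048 ]
 [ 0.4358  0.1421  0.048 ]
 [ 0.5264 -0.1103  0.048 ]]
lens 0.269134390529312 0.26814755641288524 0.09547885565000229 0.09540786233157623
109.73790232041637
109.75541953282723
loop [[0.5044 0.1912 0.04  ]
 [0.4453 0.1714 0.04  ]]
insert [[ 5.924e-01 -4.120e-02  4.200e-02]
 [ 5.196e-01 -6.530e-02  4.200e-02]
 [ 5.489e-01  7.870e-02  4.200e-02]
 [ 4.768e-01  5.530e-02  4.200e-02]
 [ 5.750e-01  1.090e-02  4.200e-02]
 [ 5.070e-01 -1.000e-02  4.200e-02]
 [ 5.771e-01  5.000e-04  4.200e-02]
 [ 5.136e-01 -1.910e-02  4.200e-02]]
yaw 1.915440295467049 origin [0.50592153 0.08801426]
[[-0.1509 -0.0377]
 [-0.1489  0.0389]
 [-0.0233 -0.0373]
 [-0.021   0.0385]
 [-0.0959 -0.0389]
 [-0.0926  0.0321]
 [-0.1064 -0.0374]
 [-0.1034  0.0289]]
```

View pics/topc_chk.png

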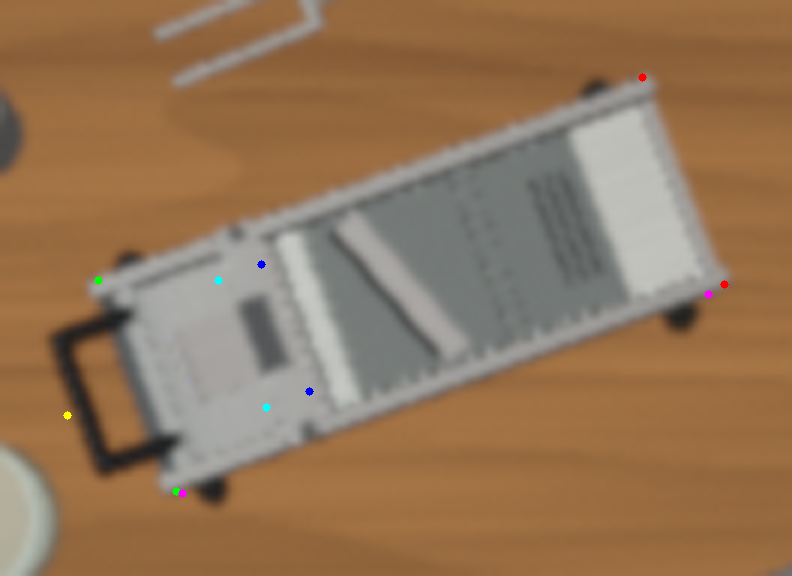

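View pics/sidec_chk.png

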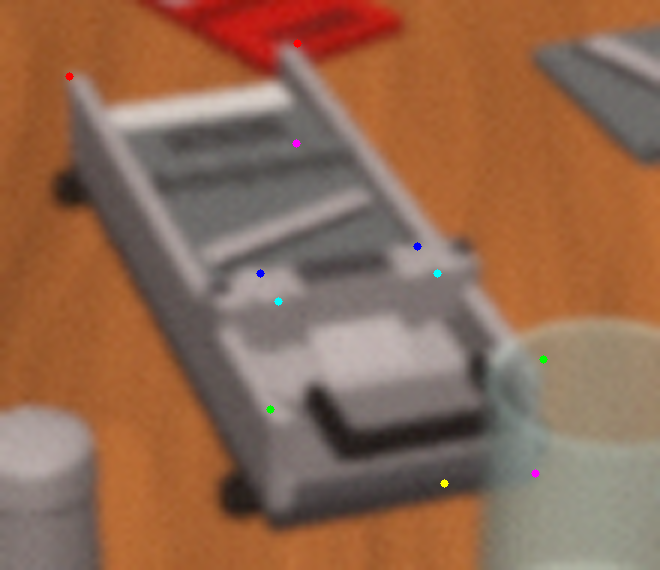

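```bash
python3 - <<'E'
from h import *
yaw=1.9154;o=np.array([.5059,.0880]);u=np.array([np.cos(yaw),np.sin(yaw)]);v=np.array([-u[1],u[0]])
for n,z in(("top",.048),("side",.048),("top",.0),("side",.0)):
  im=cv2.imread(f"pics/{n}0.png")
  xs=np.arange(-.22,.13,.0005);ys=np.arange(-.08,.08,.0005)
  X,Y=np.meshgrid(xs,ys);P=o+X[...,None]*u+Y[...,None]*v;P=np.dstack([P,np.full(X.shape,z)])
  m=proj(n,P.reshape(-1,3)).reshape(X.shape+(2,)).astype(np.float32)
  r=cv2.remap(im,m[...,0],m[...,1],cv2.INTER_CUBIC)
  for k in range(-200,130,50): cv2.line(r,(int((k+220)*2),0),(int((k+220)*2),6),(0,255,255) if k else (0,0,255),1)
  for k in(-50,0,50): cv2.line(r,(0,int((k+80)*2)),(6,int((k+80)*2)),(0,255,255),1)
  cv2.imwrite(f"pics/rect_{n}_{int(z*1000)}.png",r)
a=[cv2.imread(f"pics/rect_{n}_48.png") for n in("top","side")]
b=np.vstack(a)[:600];cv2.imwrite("pics/rect.png",b)
E
```

```text
(no output)
```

View pics/rect.png

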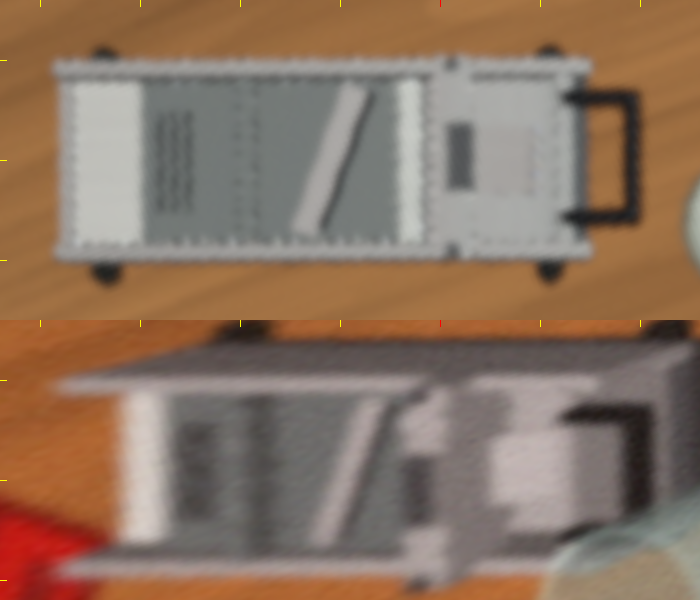

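```bash
cat >> h.py <<'E'
from scipy.spatial.transform import Rotation as Ro
yaw=1.9154;u=np.array([np.cos(yaw),np.sin(yaw)]);v=np.array([-u[1],u[0]]);o=np.array([.5059,.0880])+u*.001
def go(x,y,z):
    ob=robot.get_obs();R=Ro.from_quat(ob["tcp_rot"]);tgt=np.r_[o+u*x+v*y,z]
    d=R.inv().apply(tgt-ob["ee_pos"])*1000
    Rt=Ro.from_matrix(np.c_[np.r_[u,0],np.r_[-v,0],[0,0,-1]])
    print("t",ob["t"],"ee",ob["ee_pos"].round(4),"tgt",tgt.round(4),"shift",d.round(1),"turn",(R.inv()*Rt).as_rotvec().round(4),"F",np.round(ob["ft_force"],1),"op",ob["opening"])
    s=(np.array(ob["ee_pos"])[:2]-o)@np.c_[u,v];print("slicer",s.round(4),ob["ee_pos"][2])
E
python3 -c "
from h import *
go(-.113,0,.12)"
```

```text
t 0.1 ee [ 0.1905 -0.6209  0.1892] tgt [ 0.5437 -0.0174  0.12  ] shift [ 514.8 -473.2   69.9] turn [-1.4000e-03 -1.2000e-03 -1.6177e+00] F [-0.9 -0.2  0.4] op 0.09227678272234846
slicer [-0.5616  0.5364] 0.18924537302450947
```

Call:
drive_tool([
  {"grip": 0,"dx": 28,"dy": -26,"wz": -0.1},
  {"grip": 0,"dx": 56,"dy": -52,"wz": -0.2},
  {"grip": 0,"dx": 84,"dy": -78,"wz": -0.3},
  {"grip": 0,"dx": 112,"dy": -104,"wz": -0.4},
  {"grip": 0,"dx": 140,"dy": -130,"wz": -0.5},
  {"grip": 0,"dx": 168,"dy": -156,"wz": -0.6},
  {"grip": 0,"dx": 196,"dy": -182,"wz": -0.7},
  {"grip": 0,"dx": 224,"dy": -208,"wz": -0.8},
  {"grip": 0,"dx": 252,"dy": -234,"wz": -0.9},
  {"grip": 0,"dx": 280,"dy": -260,"wz": -1.0},
  {"grip": 0,"dx": 308,"dy": -286,"wz": -1.1},
  {"grip": 0,"dx": 336,"dy": -312,"wz": -1.2},
], squeeze=20)

```text
$.increments[0]: bad value
```

```bash
python3 -c "
from h import *
go(-.113,0,.12)"
```

```text
t 0.1 ee [ 0.1905 -0.6209  0.1892] tgt [ 0.5437 -0.0174  0.12  ] shift [ 514.8 -473.2   69.9] turn [-1.4000e-03 -1.2000e-03 -1.6177e+00] F [-0.9 -0.2  0.4] op 0.09227678272234846
slicer [-0.5616  0.5364] 0.18924537302450947
```

Call:
drive_tool([
  {"grip": 0,"dx": 28,"dy": -26,"dz": 0,"wx": 0,"wy": 0,"wz": -0.1},
  {"grip": 0,"dx": 56,"dy": -52,"dz": 0,"wx": 0,"wy": 0,"wz": -0.2},
  {"grip": 0,"dx": 84,"dy": -78,"dz": 0,"wx": 0,"wy": 0,"wz": -0.3},
  {"grip": 0,"dx": 112,"dy": -104,"dz": 0,"wx": 0,"wy": 0,"wz": -0.4},
  {"grip": 0,"dx": 140,"dy": -130,"dz": 0,"wx": 0,"wy": 0,"wz": -0.5},
  {"grip": 0,"dx": 168,"dy": -156,"dz": 0,"wx": 0,"wy": 0,"wz": -0.6},
  {"grip": 0,"dx": 196,"dy": -182,"dz": 0,"wx": 0,"wy": 0,"wz": -0.7},
  {"grip": 0,"dx": 224,"dy": -208,"dz": 0,"wx": 0,"wy": 0,"wz": -0.8},
  {"grip": 0,"dx": 252,"dy": -234,"dz": 0,"wx": 0,"wy": 0,"wz": -0.9},
  {"grip": 0,"dx": 280,"dy": -260,"dz": 0,"wx": 0,"wy": 0,"wz": -1.0},
  {"grip": 0,"dx": 308,"dy": -286,"dz": 0,"wx": 0,"wy": 0,"wz": -1.1},
  {"grip": 0,"dx": 336,"dy": -312,"dz": 0,"wx": 0,"wy": 0,"wz": -1.2},
], squeeze=20)

```text
t: 1.1
ee_pos: [0.4207, -0.2228, 0.19]
tcp_rot: [0.731, 0.683, -0.0, 0.0]
ft_force: [1.0, 0.8, 0.2]
opening: 0.0139
```

```bash
python3 -c "
from h import *
go(-.113,0,.12)"
```

```text
t 1.1 ee [ 0.4207 -0.2228  0.19  ] tgt [ 0.5437 -0.0174  0.12  ] shift [213.3 108.8  70. ] turn [-3.00e-04  2.00e-04 -4.13e-01] F [1.  0.8 0.2] op 0.013928806641390843
slicer [-0.2648  0.1852] 0.1900372167955948
```

Call:
drive_tool([
  {"grip": 0,"dx": 27,"dy": 14,"dz": 9,"wx": 0,"wy": 0,"wz": -0.06},
  {"grip": 0,"dx": 54,"dy": 28,"dz": 18,"wx": 0,"wy": 0,"wz": -0.12},
  {"grip": 0,"dx": 81,"dy": 42,"dz": 27,"wx": 0,"wy": 0,"wz": -0.18},
  {"grip": 0,"dx": 108,"dy": 56,"dz": 36,"wx": 0,"wy": 0,"wz": -0.24},
  {"grip": 0,"dx": 135,"dy": 70,"dz": 45,"wx": 0,"wy": 0,"wz": -0.3},
  {"grip": 0,"dx": 162,"dy": 84,"dz": 54,"wx": 0,"wy": 0,"wz": -0.36},
  {"grip": 0,"dx": 189,"dy": 97,"dz": 62,"wx": 0,"wy": 0,"wz": -0.4},
  {"grip": 0,"dx": 209,"dy": 107,"dz": 70,"wx": 0,"wy": 0,"wz": -0.413},
  {"grip": 0,"dx": 209,"dy": 107,"dz": 70,"wx": 0,"wy": 0,"wz": -0.413},
  {"grip": 0,"dx": 209,"dy": 107,"dz": 70,"wx": 0,"wy": 0,"wz": -0.413},
])

```text
t: 1.93
ee_pos: [0.5419, -0.0227, 0.1192]
tcp_rot: [0.576, 0.817, -0.0, -0.001]
ft_force: [-0.8, -0.2, -0.4]
opening: 0.0003
```

```bash
python3 -c "
from h import *
go(-.113,0,.055)
cv2.imwrite('pics/s1.png',robot.read_camera('side')[:,:,::-1])
a=cv2.imread('pics/s1.png')[100:260,190:340];cv2.imwrite('pics/s1c.png',cv2.resize(a,None,fx=3.7,fy=3.7))"
```

```text
t 1.9333 ee [ 0.5419 -0.0227  0.1192] tgt [ 0.5437 -0.0174  0.055 ] shift [ 4.2  3.6 64.2] turn [-0.0015 -0.0013 -0.0021] F [-0.8 -0.2 -0.4] op 0.0003043077959989847
slicer [-0.1173  0.0035] 0.11921015009791353
```

View pics/s1c.png

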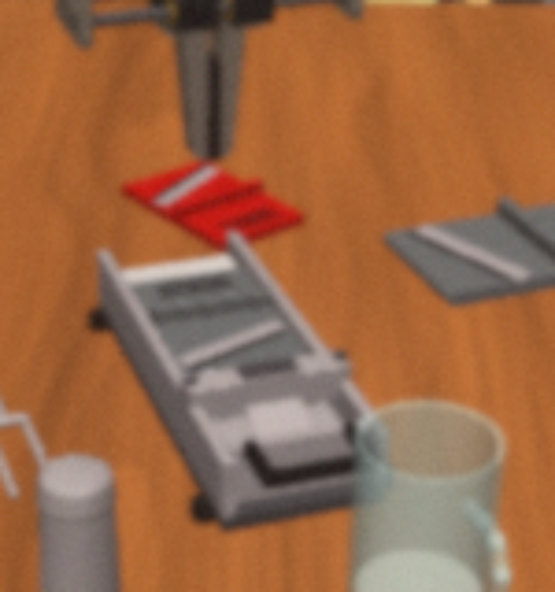

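The side crop shows the closed fingers (tip at 212,155) hanging over the trough's rear half, with nothing near them. I'll descend to just above the deck.

Call:
drive_tool([
  {"grip": 0,"dx": 4,"dy": 3.5,"dz": 15,"wx": 0,"wy": 0,"wz": 0},
  {"grip": 0,"dx": 4,"dy": 3.5,"dz": 35,"wx": 0,"wy": 0,"wz": 0},
  {"grip": 0,"dx": 4,"dy": 3.5,"dz": 55,"wx": 0,"wy": 0,"wz": 0},
  {"grip": 0,"dx": 4,"dy": 3.5,"dz": 68,"wx": 0,"wy": 0,"wz": 0},
  {"grip": 0,"dx": 4,"dy": 3.5,"dz": 72,"wx": 0,"wy": 0,"wz": 0},
  {"grip": 0,"dx": 4,"dy": 3.5,"dz": 72,"wx": 0,"wy": 0,"wz": 0},
])

```text
t: 2.48
ee_pos: [0.5435, -0.02, 0.0474]
tcp_rot: [0.578, 0.816, -0.001, -0.001]
ft_force: [0.3, 0.0, 0.5]
opening: 0.0001
```

```bash
python3 -c "
from h import *
go(-.113,0,.042)
for n,(x,y) in dict(side=(205,155),top=(210,150)).items():
  cv2.imwrite(f'pics/{n}2.png',robot.read_camera(n)[:,:,::-1])
  a=cv2.imread(f'pics/{n}2.png')[y-30:y+95,x-5:x+120];cv2.imwrite(f'pics/{n}2c.png',cv2.resize(a,None,fx=4.6,fy=4.6))
"
```

```text
t 2.4833 ee [ 0.5435 -0.02    0.0474] tgt [ 0.5437 -0.0174  0.042 ] shift [2.4 1.1 5.4] turn [-0.0018 -0.0003 -0.0061] F [0.3 0.  0.5] op 0.000114831650849678
slicer [-0.1154  0.0011] 0.04739852488969707
```

View pics/side2c.png

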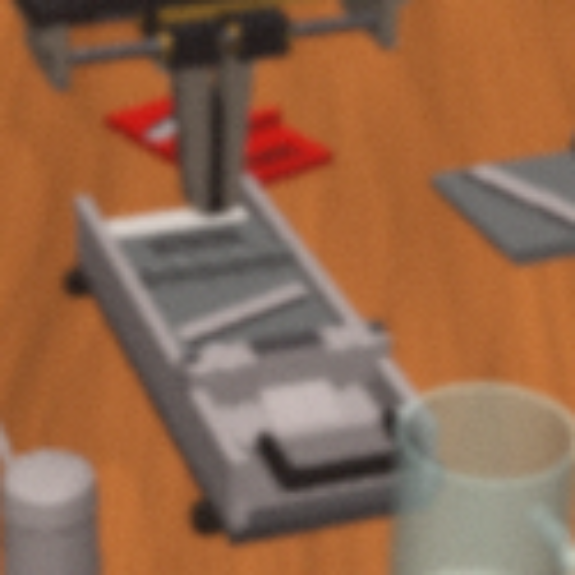

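View pics/top2c.png

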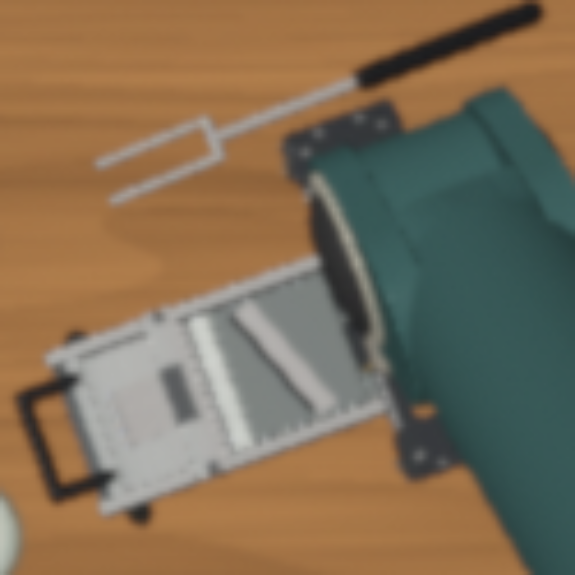

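```bash
python3 -c "
from h import *
p=robot.get_obs()['ee_pos'];
P=[p,np.r_[p[:2],.032]]+[np.r_[o+u*x,z] for x,z in((-.1135,.042),(-.1005,.042),(-.0925,.052),(-.15,.042),(-.182,.034))]
q=proj('side',P);print(q.round(1),((q-[200,125])*4.6).round(0))
print(plane('side',[(246.7,171)],.047))
# rib/edges in side crop sidec
c=np.array([(150,130),(300,105),(160,180),(350,150),(160,190),(350,165)])/6+[205,155]-.42
for z in(.042,.052): print(z,((plane('side',c,z)[:,:2]-o)@np.c_[u,v]).round(4))
"
```

```text
[[244.6 177.9]
 [244.6 184.1]
 [245.  180.7]
 [246.7 183.3]
 [247.8 181.1]
 [240.4 173.9]
 [236.5 171.1]] [[205. 243.]
 [205. 272.]
 [207. 256.]
 [215. 268.]
 [220. 258.]
 [186. 225.]
 [168. 212.]]
[[ 0.54090651 -0.05871464  0.047     ]]
0.042 [[-0.1467 -0.0284]
 [-0.1486  0.0363]
 [-0.1056 -0.0365]
 [-0.1058  0.0425]
 [-0.098  -0.0388]
 [-0.0941  0.0382]]
0.052 [[-0.1286 -0.0336]
 [-0.1305  0.0299]
 [-0.0883 -0.0415]
 [-0.0885  0.036 ]
 [-0.0808 -0.0438]
 [-0.077   0.0318]]
```

```bash
python3 -c "
from h import *
print(proj('side',[[.5419,-.0227,.1192]]))
a=cv2.imread('pics/side2.png')[120:200,210:290];a=cv2.resize(a,None,fx=7,fy=7,interpolation=cv2.INTER_CUBIC);cv2.imwrite('pics/z1.png',a)
a=cv2.imread('pics/s1.png')[85:165,210:290];a=cv2.resize(a,None,fx=7,fy=7,interpolation=cv2.INTER_CUBIC);cv2.imwrite('pics/z2.png',a)
"
```

```text
[[245.96818612 150.36763664]]
```

View pics/z1.png

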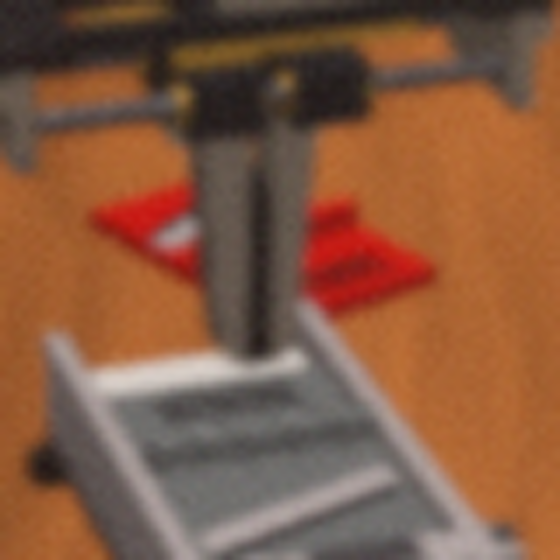

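View pics/z2.png

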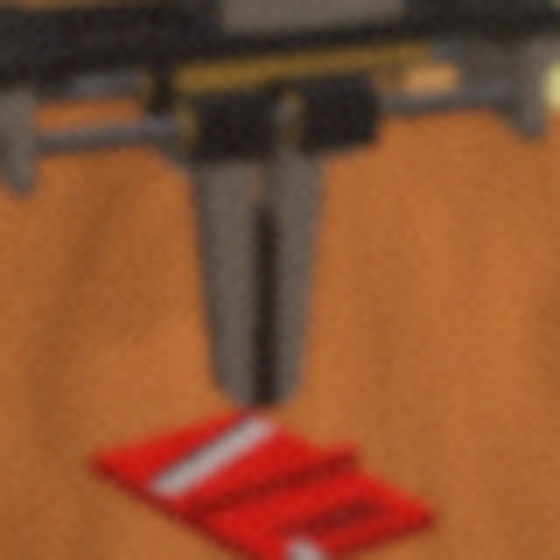

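```bash
python3 -c "
from h import *
print('base',proj('top',[[0,0,0]]),proj('side',[[0,0,0]]))
c=np.array([(345,130),(425,445)])/4.6+[205,120]
for z in(.13,.16): print(plane('top',c,z).mean(0))
print(robot.get_obs()['qpos'])
a=cv2.imread('pics/top2.png')[120:230,230:340];cv2.imwrite('pics/z3.png',cv2.resize(a,None,fx=5.4,fy=5.4,interpolation=cv2.INTER_CUBIC))
"
```

```text
base [[283.17696259 395.40739366]] [[467.7382939  202.81438284]]
[ 0.55334208 -0.01717856  0.13      ]
[ 0.54935045 -0.01469244  0.16      ]
[ 0.38172244  0.55090194 -0.51624761  1.93803152  0.38910067  0.75037798
 -0.0206087 ]
```

View pics/z3.png

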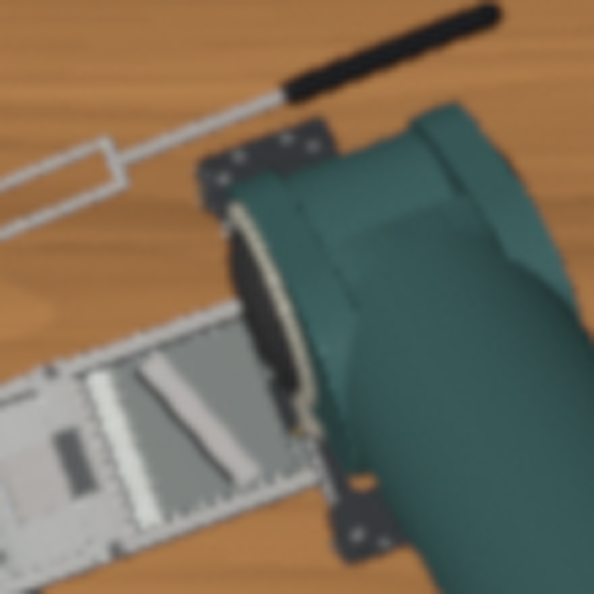

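The visible fingertip at (247,171) is about 7 px above where the reported TCP projects. That would put it roughly 17 mm higher than reported, so I'll descend in small steps and watch the force.

Call:
drive_tool([
  {"grip": 0,"dx": 2,"dy": 2,"dz": 1,"wx": 0,"wy": 0,"wz": -0.006},
  {"grip": 0,"dx": 2.5,"dy": 2,"dz": 3,"wx": 0,"wy": 0,"wz": -0.006},
  {"grip": 0,"dx": 2.5,"dy": 2,"dz": 5,"wx": 0,"wy": 0,"wz": -0.006},
  {"grip": 0,"dx": 2.5,"dy": 2,"dz": 7,"wx": 0,"wy": 0,"wz": -0.006},
  {"grip": 0,"dx": 2.5,"dy": 2,"dz": 8,"wx": 0,"wy": 0,"wz": -0.006},
  {"grip": 0,"dx": 2.5,"dy": 2,"dz": 8,"wx": 0,"wy": 0,"wz": -0.006},
])

```text
t: 3.08
ee_pos: [0.5451, -0.016, 0.0398]
tcp_rot: [0.575, 0.818, -0.0, -0.0]
ft_force: [-0.1, -0.5, 0.4]
opening: 0.0005
```

```bash
python3 -c "
from h import *
go(-.1125,0,.032)"
```

```text
t 3.0833 ee [ 0.5451 -0.016   0.0398] tgt [ 0.5436 -0.0169  0.032 ] shift [-0.3 -1.8  7.8] turn [-0.0005 -0.0001  0.0013] F [-0.1 -0.5  0.4] op 0.0005069597497540531
slicer [-0.1122 -0.0018] 0.039801677613985696
```

Call:
drive_tool([
  {"grip": 0,"dx": 0,"dy": 0,"dz": 2,"wx": 0,"wy": 0,"wz": 0},
  {"grip": 0,"dx": 0,"dy": 0,"dz": 4,"wx": 0,"wy": 0,"wz": 0},
  {"grip": 0,"dx": 0,"dy": 0,"dz": 5,"wx": 0,"wy": 0,"wz": 0},
  {"grip": 0,"dx": 0,"dy": 0,"dz": 5,"wx": 0,"wy": 0,"wz": 0},
])

```text
t: 3.42
ee_pos: [0.5451, -0.016, 0.0347]
tcp_rot: [0.575, 0.818, -0.0, -0.0]
ft_force: [0.3, 0.4, -0.3]
opening: 0.0005
```

```bash
python3 -c "
from h import *
go(-.1125,0,.032)
cv2.imwrite('pics/s3.png',robot.read_camera('side')[:,:,::-1])
a=cv2.imread('pics/s3.png')[120:200,210:290];a=cv2.resize(a,None,fx=7,fy=7,interpolation=cv2.INTER_CUBIC);cv2.imwrite('pics/z4.png',a)
"
```

```text
t 3.4167 ee [ 0.5451 -0.016   0.0347] tgt [ 0.5436 -0.0169  0.032 ] shift [-0.4 -1.8  2.7] turn [-0.0005 -0.0002  0.0014] F [ 0.3  0.4 -0.3] op 0.00047372476931079445
slicer [-0.1121 -0.0018] 0.03474275432939648
```

View pics/z4.png

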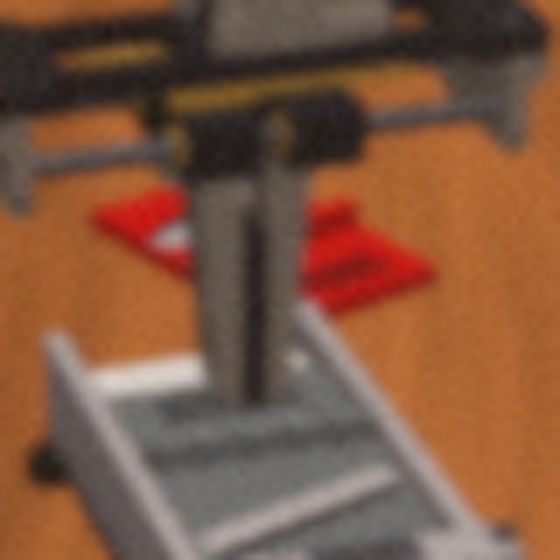

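Call:
drive_tool([
  {"grip": 0,"dx": -2,"dy": -1,"dz": 1,"wx": 0,"wy": 0,"wz": 0},
  {"grip": 0,"dx": -2,"dy": -1,"dz": 3,"wx": 0,"wy": 0,"wz": 0},
  {"grip": 0,"dx": -2,"dy": -1,"dz": 5,"wx": 0,"wy": 0,"wz": 0},
  {"grip": 0,"dx": -2,"dy": -1,"dz": 6,"wx": 0,"wy": 0,"wz": 0},
  {"grip": 0,"dx": -2,"dy": -1,"dz": 6,"wx": 0,"wy": 0,"wz": 0},
])

```text
t: 3.88
ee_pos: [0.5448, -0.0182, 0.0287]
tcp_rot: [0.575, 0.818, -0.0, -0.0]
ft_force: [-0.2, 0.2, 0.0]
opening: 0.0004
```

```bash
python3 -c "
from h import *
go(-.114,0,.032)
"
```

```text
t 3.8833 ee [ 0.5448 -0.0182  0.0287] tgt [ 0.5441 -0.0184  0.032 ] shift [ 0.1 -0.8 -3.3] turn [-0.0006 -0.0002  0.0013] F [-0.2  0.2  0. ] op 0.0003949079139591395
slicer [-0.1141 -0.0008] 0.02870738074001518
```

Call:
drive_tool([
  {"grip": 0,"dx": 0,"dy": 0,"dz": 1,"wx": 0,"wy": 0,"wz": 0},
  {"grip": 0,"dx": 0,"dy": 0,"dz": 2,"wx": 0,"wy": 0,"wz": 0},
  {"grip": 0,"dx": 0,"dy": 0,"dz": 3,"wx": 0,"wy": 0,"wz": 0},
  {"grip": 0,"dx": 0,"dy": 0,"dz": 3,"wx": 0,"wy": 0,"wz": 0},
])

```text
t: 4.22
ee_pos: [0.545, -0.0182, 0.0259]
tcp_rot: [0.575, 0.818, -0.0, -0.0]
ft_force: [-1.4, -0.6, -0.1]
opening: 0.0003
```

```bash
python3 -c "
from h import *
go(-.114,0,.032)
cv2.imwrite('pics/s5.png',robot.read_camera('side')[:,:,::-1])
a=cv2.imread('pics/s5.png')[120:200,210:290];a=cv2.resize(a,None,fx=7,fy=7,interpolation=cv2.INTER_CUBIC);cv2.imwrite('pics/z5.png',a)
"
```

```text
t 4.2167 ee [ 0.545  -0.0182  0.0259] tgt [ 0.5441 -0.0184  0.032 ] shift [ 0.1 -0.9 -6.1] turn [-0.0003 -0.0001  0.0014] F [-1.4 -0.6 -0.1] op 0.0003141114012151844
slicer [-0.1141 -0.0009] 0.025862456794853397
```

View pics/z5.png

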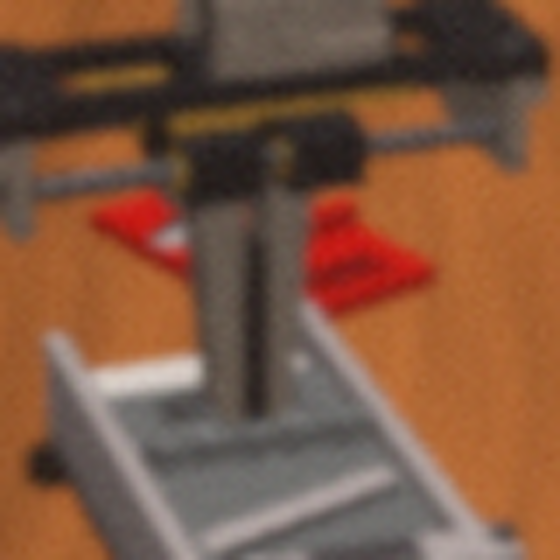

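Call:
drive_tool([
  {"grip": 0,"dx": 0,"dy": 0,"dz": 1,"wx": 0,"wy": 0,"wz": 0},
  {"grip": 0,"dx": 0,"dy": 0,"dz": 2,"wx": 0,"wy": 0,"wz": 0},
  {"grip": 0,"dx": 0,"dy": 0,"dz": 3,"wx": 0,"wy": 0,"wz": 0},
  {"grip": 0,"dx": 0,"dy": 0,"dz": 3,"wx": 0,"wy": 0,"wz": 0},
])

```text
t: 4.6
ee_pos: [0.545, -0.0182, 0.0229]
tcp_rot: [0.575, 0.818, -0.0, -0.0]
ft_force: [0.8, -0.4, -0.3]
opening: 0.0005
```

Call:
drive_tool([
  {"grip": 0,"dx": 0,"dy": 0,"dz": 1,"wx": 0,"wy": 0,"wz": 0},
  {"grip": 0,"dx": 0,"dy": 0,"dz": 2,"wx": 0,"wy": 0,"wz": 0},
  {"grip": 0,"dx": 0,"dy": 0,"dz": 3,"wx": 0,"wy": 0,"wz": 0},
  {"grip": 0,"dx": 0,"dy": 0,"dz": 3,"wx": 0,"wy": 0,"wz": 0},
])

```text
t: 4.93
ee_pos: [0.545, -0.0182, 0.0198]
tcp_rot: [0.575, 0.818, -0.0, -0.0]
ft_force: [-0.6, -0.4, 0.2]
opening: 0.0002
```

```bash
python3 -c "
from h import *
cv2.imwrite('pics/s6.png',robot.read_camera('side')[:,:,::-1])
a=cv2.imread('pics/s6.png')[120:200,210:290];a=cv2.resize(a,None,fx=7,fy=7,interpolation=cv2.INTER_CUBIC);cv2.imwrite('pics/z6.png',a)
"
```

```text
(no output)
```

View pics/z6.png

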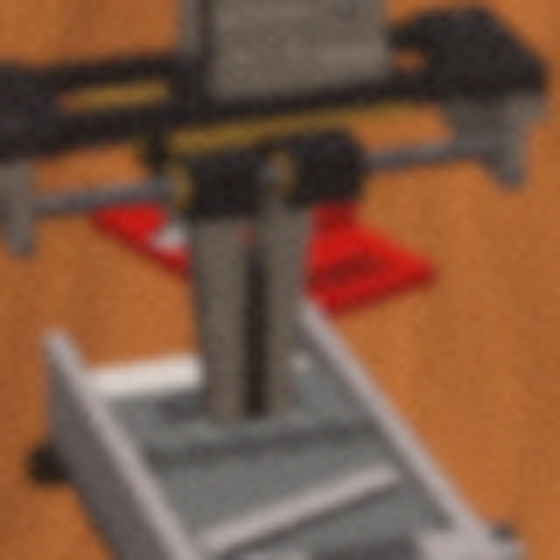

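Call:
drive_tool([
  {"grip": 0,"dx": 0,"dy": 0,"dz": 1,"wx": 0,"wy": 0,"wz": 0},
  {"grip": 0,"dx": 0,"dy": 0,"dz": 2,"wx": 0,"wy": 0,"wz": 0},
  {"grip": 0,"dx": 0,"dy": 0,"dz": 3,"wx": 0,"wy": 0,"wz": 0},
  {"grip": 0,"dx": 0,"dy": 0,"dz": 3,"wx": 0,"wy": 0,"wz": 0},
])

```text
t: 5.32
ee_pos: [0.5452, -0.0182, 0.0172]
tcp_rot: [0.575, 0.818, -0.0, 0.0]
ft_force: [-0.7, 0.3, 4.5]
opening: 0.0002
```

Contact came at TCP z≈17 mm, at 4.5 N. Now I'll press the bed down.

Call:
drive_tool([
  {"grip": 0,"dx": 0,"dy": 0,"dz": 2,"wx": 0,"wy": 0,"wz": 0},
  {"grip": 0,"dx": 0,"dy": 0,"dz": 4,"wx": 0,"wy": 0,"wz": 0},
  {"grip": 0,"dx": 0,"dy": 0,"dz": 6,"wx": 0,"wy": 0,"wz": 0},
  {"grip": 0,"dx": 0,"dy": 0,"dz": 7,"wx": 0,"wy": 0,"wz": 0},
  {"grip": 0,"dx": 0,"dy": 0,"dz": 7,"wx": 0,"wy": 0,"wz": 0},
])

```text
t: 5.73
ee_pos: [0.5452, -0.0182, 0.0107]
tcp_rot: [0.575, 0.818, -0.0, 0.0]
ft_force: [-3.0, -0.2, 9.7]
opening: 0.0006
```

Call:
drive_tool([
  {"grip": 0,"dx": 0,"dy": 0,"dz": 2,"wx": 0,"wy": 0,"wz": 0},
  {"grip": 0,"dx": 0,"dy": 0,"dz": 3,"wx": 0,"wy": 0,"wz": 0},
  {"grip": 0,"dx": 0,"dy": 0,"dz": 4,"wx": 0,"wy": 0,"wz": 0},
  {"grip": 0,"dx": 0,"dy": 0,"dz": 4,"wx": 0,"wy": 0,"wz": 0},
])

```text
t: 6.07
ee_pos: [0.5452, -0.0182, 0.0078]
tcp_rot: [0.575, 0.818, -0.001, 0.0]
ft_force: [-6.8, -0.6, 17.9]
opening: 0.0005
```

Call:
drive_tool([
  {"grip": 0,"dx": 0,"dy": 0,"dz": 1,"wx": 0,"wy": 0,"wz": 0},
  {"grip": 0,"dx": 0,"dy": 0,"dz": 2,"wx": 0,"wy": 0,"wz": 0},
  {"grip": 0,"dx": 0,"dy": 0,"dz": 2,"wx": 0,"wy": 0,"wz": 0},
])

```text
t: 6.32
ee_pos: [0.5453, -0.0183, 0.0077]
tcp_rot: [0.575, 0.818, -0.001, 0.001]
ft_force: [-11.1, -0.9, 35.8]
opening: 0.0004
```

```bash
python3 -c "
from h import *
go(-.114,0,.032)
cv2.imwrite('pics/s7.png',robot.read_camera('side')[:,:,::-1])
a=cv2.imread('pics/s7.png')[120:220,210:310];a=cv2.resize(a,None,fx=6,fy=6,interpolation=cv2.INTER_CUBIC);cv2.imwrite('pics/z7.png',a)
"
```

```text
t 6.3167 ee [ 0.5453 -0.0183  0.0077] tgt [ 0.5441 -0.0184  0.032 ] shift [  0.3  -1.2 -24.3] turn [-0.0009  0.0027  0.0014] F [-11.1  -0.9  35.8] op 0.00044204264509485917
slicer [-0.1144 -0.0012] 0.007740106430139185
```

View pics/z7.png

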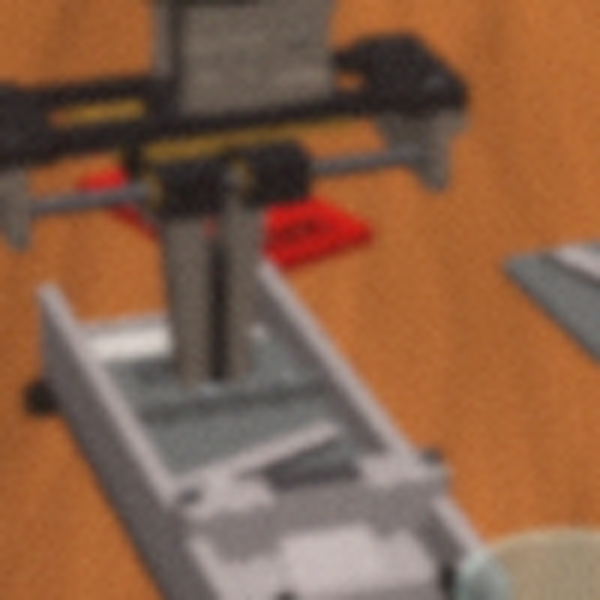

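The bed has bottomed (z 7.7 mm, 36 N), so I'll ease the press slightly and start sliding.

Call:
drive_tool([
  {"grip": 0,"dx": 0,"dy": 0,"dz": -0.8,"wx": 0,"wy": 0,"wz": 0},
  {"grip": 0,"dx": 2,"dy": 0,"dz": -0.8,"wx": 0,"wy": 0,"wz": 0},
  {"grip": 0,"dx": 5,"dy": 0,"dz": -0.8,"wx": 0,"wy": 0,"wz": 0},
  {"grip": 0,"dx": 8,"dy": 0,"dz": -0.8,"wx": 0,"wy": 0,"wz": 0},
  {"grip": 0,"dx": 11,"dy": 0,"dz": -0.8,"wx": 0,"wy": 0,"wz": 0},
  {"grip": 0,"dx": 14,"dy": 0,"dz": -0.8,"wx": 0,"wy": 0,"wz": 0},
  {"grip": 0,"dx": 15,"dy": 0,"dz": -0.8,"wx": 0,"wy": 0,"wz": 0},
  {"grip": 0,"dx": 15,"dy": 0,"dz": -0.8,"wx": 0,"wy": 0,"wz": 0},
])

```text
t: 7.03
ee_pos: [0.5444, -0.0089, 0.0079]
tcp_rot: [0.576, 0.818, -0.0, 0.005]
ft_force: [1.5, -10.0, 18.5]
opening: 0.0008
```

```bash
python3 -c "
from h import *
go(-.114,0,.032)
cv2.imwrite('pics/s8.png',robot.read_camera('side')[:,:,::-1])
a=cv2.imread('pics/s8.png')[120:220,210:310];a=cv2.resize(a,None,fx=6,fy=6,interpolation=cv2.INTER_CUBIC);cv2.imwrite('pics/z8.png',a)
"
```

```text
t 7.0333 ee [ 0.5444 -0.0089  0.0079] tgt [ 0.5441 -0.0184  0.032 ] shift [ -9.   -3.4 -24. ] turn [ 0.005   0.0084 -0.0013] F [  1.5 -10.   18.5] op 0.000802661501124342
slicer [-0.1053 -0.0035] 0.007899459888089183
```

View pics/z8.png

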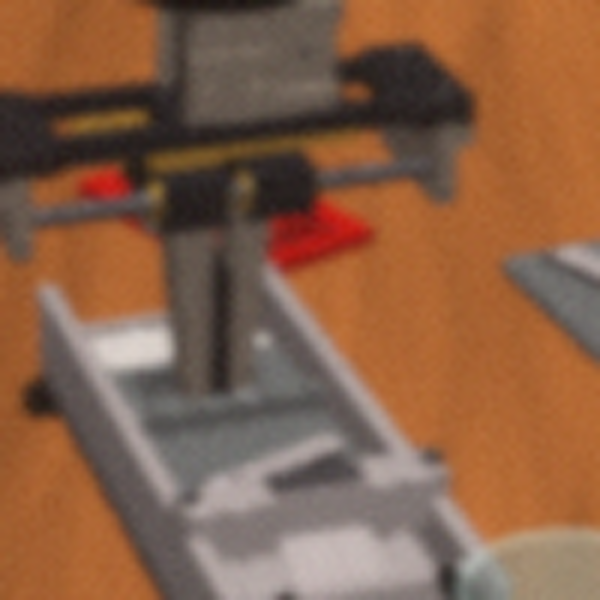

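Call:
drive_tool([
  {"grip": 0,"dx": 3,"dy": -1,"dz": 1,"wx": 0,"wy": 0,"wz": 0},
  {"grip": 0,"dx": 6,"dy": -2,"dz": 1,"wx": 0,"wy": 0,"wz": 0},
  {"grip": 0,"dx": 9,"dy": -2,"dz": 1,"wx": 0,"wy": 0,"wz": 0},
  {"grip": 0,"dx": 12,"dy": -2,"dz": 1,"wx": 0,"wy": 0,"wz": 0},
  {"grip": 0,"dx": 15,"dy": -2,"dz": 1,"wx": 0,"wy": 0,"wz": 0},
  {"grip": 0,"dx": 15,"dy": -2,"dz": 1,"wx": 0,"wy": 0,"wz": 0},
])

```text
t: 7.58
ee_pos: [0.5396, 0.0044, 0.0079]
tcp_rot: [0.576, 0.817, 0.001, 0.006]
ft_force: [3.0, -11.0, 21.3]
opening: 0.0003
```

```bash
python3 -c "
from h import *
go(-.114,0,.032)
cv2.imwrite('pics/s9.png',robot.read_camera('side')[:,:,::-1])
a=cv2.imread('pics/s9.png')[120:220,210:310];a=cv2.resize(a,None,fx=6,fy=6,interpolation=cv2.INTER_CUBIC);cv2.imwrite('pics/z9.png',a)
"
```

```text
t 7.5833 ee [0.5396 0.0044 0.0079] tgt [ 0.5441 -0.0184  0.032 ] shift [-23.2  -3.2 -23.9] turn [ 0.0086  0.0097 -0.0015] F [  3.  -11.   21.3] op 0.00027222837316661096
slicer [-0.0911 -0.0034] 0.007863717260571772
```

View pics/z9.png

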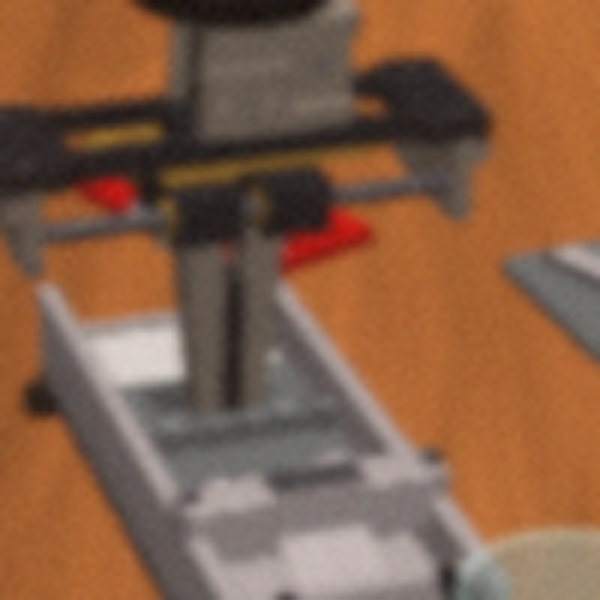

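The insert moves with the fingers and the rib is advancing (row 425 in the crop). The bed is still bottomed, so I'll continue.

Call:
drive_tool([
  {"grip": 0,"dx": 3,"dy": -1,"dz": 0.8,"wx": 0,"wy": 0,"wz": 0},
  {"grip": 0,"dx": 6,"dy": -1,"dz": 0.8,"wx": 0,"wy": 0,"wz": 0},
  {"grip": 0,"dx": 9,"dy": -1,"dz": 0.8,"wx": 0,"wy": 0,"wz": 0},
  {"grip": 0,"dx": 12,"dy": -1,"dz": 0.8,"wx": 0,"wy": 0,"wz": 0},
  {"grip": 0,"dx": 15,"dy": -1,"dz": 0.8,"wx": 0,"wy": 0,"wz": 0},
  {"grip": 0,"dx": 18,"dy": -1,"dz": 0.8,"wx": 0,"wy": 0,"wz": 0},
  {"grip": 0,"dx": 21,"dy": -1,"dz": 0.8,"wx": 0,"wy": 0,"wz": 0},
  {"grip": 0,"dx": 24,"dy": -1,"dz": 0.8,"wx": 0,"wy": 0,"wz": 0},
  {"grip": 0,"dx": 24,"dy": -1,"dz": 0.8,"wx": 0,"wy": 0,"wz": 0},
])

```text
t: 8.38
ee_pos: [0.532, 0.0258, 0.0078]
tcp_rot: [0.576, 0.817, 0.001, 0.008]
ft_force: [3.7, -14.4, 27.1]
opening: 0.0005
```

```bash
python3 -c "
from h import *
go(-.114,0,.032)
cv2.imwrite('pics/s10.png',robot.read_camera('side')[:,:,::-1])
a=cv2.imread('pics/s10.png')[120:220,210:310];a=cv2.resize(a,None,fx=6,fy=6,interpolation=cv2.INTER_CUBIC);cv2.imwrite('pics/z10.png',a)
"
```

```text
t 8.3833 ee [0.532  0.0258 0.0078] tgt [ 0.5441 -0.0184  0.032 ] shift [-45.9  -3.2 -23.7] turn [ 0.0105  0.0113 -0.0023] F [  3.7 -14.4  27.1] op 0.00045538958308579905
slicer [-0.0684 -0.0035] 0.007818346077419006
```

View pics/z10.png

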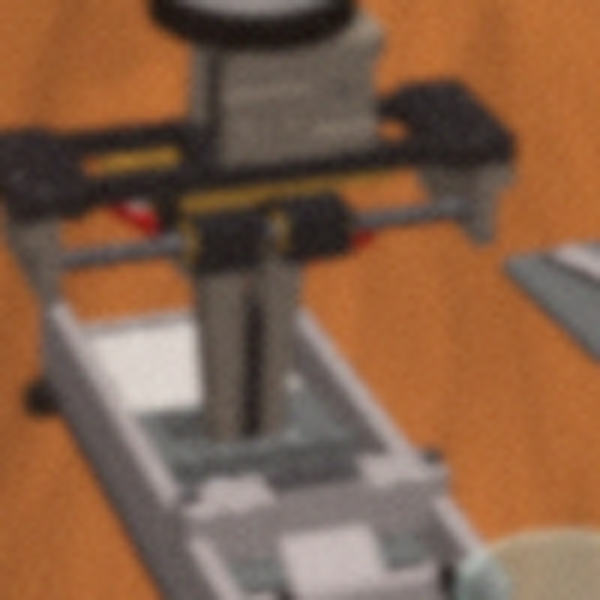

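Call:
drive_tool([
  {"grip": 0,"dx": 3,"dy": 0,"dz": 0.3,"wx": 0,"wy": 0,"wz": 0},
  {"grip": 0,"dx": 6,"dy": 0,"dz": 0.3,"wx": 0,"wy": 0,"wz": 0},
  {"grip": 0,"dx": 9,"dy": 0,"dz": 0.3,"wx": 0,"wy": 0,"wz": 0},
  {"grip": 0,"dx": 12,"dy": 0,"dz": 0.3,"wx": 0,"wy": 0,"wz": 0},
  {"grip": 0,"dx": 15,"dy": 0,"dz": 0.3,"wx": 0,"wy": 0,"wz": 0},
  {"grip": 0,"dx": 18,"dy": 0,"dz": 0.3,"wx": 0,"wy": 0,"wz": 0},
  {"grip": 0,"dx": 21,"dy": 0,"dz": 0.3,"wx": 0,"wy": 0,"wz": 0},
  {"grip": 0,"dx": 24,"dy": 0,"dz": 0.3,"wx": 0,"wy": 0,"wz": 0},
  {"grip": 0,"dx": 24,"dy": 0,"dz": 0.3,"wx": 0,"wy": 0,"wz": 0},
])

```text
t: 9.18
ee_pos: [0.5249, 0.0462, 0.0078]
tcp_rot: [0.577, 0.817, 0.0, 0.009]
ft_force: [6.1, -18.7, 29.7]
opening: 0.0006
```

```bash
python3 -c "
from h import *
go(-.114,0,.032)
cv2.imwrite('pics/s11.png',robot.read_camera('side')[:,:,::-1])
a=cv2.imread('pics/s11.png')[120:220,210:310];a=cv2.resize(a,None,fx=6,fy=6,interpolation=cv2.INTER_CUBIC);cv2.imwrite('pics/z11.png',a)
"
```

```text
t 9.1833 ee [0.5249 0.0462 0.0078] tgt [ 0.5441 -0.0184  0.032 ] shift [-67.6  -3.3 -23.3] turn [ 0.0108  0.0139 -0.0037] F [  6.1 -18.7  29.7] op 0.0005607949565830302
slicer [-0.0467 -0.0038] 0.007818682417007755
```

View pics/z11.png

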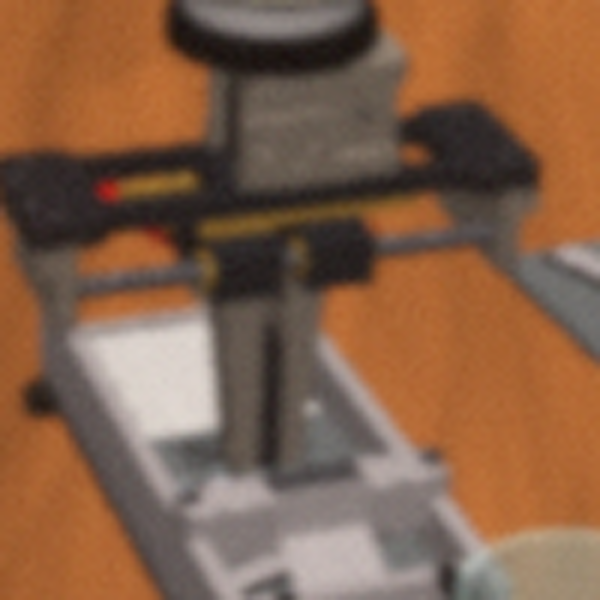

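Call:
drive_tool([
  {"grip": 0,"dx": 3,"dy": 0,"dz": 0.2,"wx": 0,"wy": 0,"wz": 0},
  {"grip": 0,"dx": 6,"dy": 0,"dz": 0.2,"wx": 0,"wy": 0,"wz": 0},
  {"grip": 0,"dx": 9,"dy": 0,"dz": 0.2,"wx": 0,"wy": 0,"wz": 0},
  {"grip": 0,"dx": 12,"dy": 0,"dz": 0.2,"wx": 0,"wy": 0,"wz": 0},
  {"grip": 0,"dx": 12,"dy": 0,"dz": 0.2,"wx": 0,"wy": 0,"wz": 0},
])

```text
t: 9.65
ee_pos: [0.5213, 0.0571, 0.0078]
tcp_rot: [0.577, 0.817, 0.0, 0.009]
ft_force: [6.0, -20.8, 32.2]
opening: 0.0005
```

```bash
python3 -c "
from h import *
go(-.114,0,.032)"
```

```text
t 9.65 ee [0.5213 0.0571 0.0078] tgt [ 0.5441 -0.0184  0.032 ] shift [-79.1  -3.4 -23.1] turn [ 0.011   0.0145 -0.0043] F [  6.  -20.8  32.2] op 0.0004717177756548978
slicer [-0.0353 -0.004 ] 0.007803130793795458
```

Call:
drive_tool([
  {"grip": 0,"dx": 1.5,"dy": 0,"dz": 0,"wx": 0,"wy": 0,"wz": 0},
  {"grip": 0,"dx": 3,"dy": 0,"dz": 0,"wx": 0,"wy": 0,"wz": 0},
  {"grip": 0,"dx": 4,"dy": 0,"dz": 0,"wx": 0,"wy": 0,"wz": 0},
  {"grip": 0,"dx": 4,"dy": 0,"dz": 0,"wx": 0,"wy": 0,"wz": 0},
])

```text
t: 9.98
ee_pos: [0.521, 0.0579, 0.0078]
tcp_rot: [0.578, 0.816, -0.001, 0.01]
ft_force: [9.5, -26.2, 30.6]
opening: 0.0006
```

Call:
drive_tool([
  {"grip": 0,"dx": 1.5,"dy": 0,"dz": 0,"wx": 0,"wy": 0,"wz": 0},
  {"grip": 0,"dx": 3,"dy": 0,"dz": 0,"wx": 0,"wy": 0,"wz": 0},
  {"grip": 0,"dx": 3,"dy": 0,"dz": 0,"wx": 0,"wy": 0,"wz": 0},
])

```text
t: 10.23
ee_pos: [0.5209, 0.058, 0.0079]
tcp_rot: [0.579, 0.816, -0.002, 0.012]
ft_force: [12.2, -31.9, 29.8]
opening: 0.0004
```

```bash
python3 -c "
from h import *
go(-.114,0,.032)
for n,(x,y) in dict(side=(210,120),top=(200,150)).items():
  cv2.imwrite(f'pics/{n}12.png',robot.read_camera(n)[:,:,::-1])
  a=cv2.imread(f'pics/{n}12.png')[y:y+100,x:x+100];cv2.imwrite(f'pics/{n}12c.png',cv2.resize(a,None,fx=6,fy=6,interpolation=cv2.INTER_CUBIC))
"
```

```text
t 10.2333 ee [0.5209 0.058  0.0079] tgt [ 0.5441 -0.0184  0.032 ] shift [-80.2  -3.1 -22.5] turn [ 0.0107  0.0207 -0.008 ] F [ 12.2 -31.9  29.8] op 0.0004033336793322047
slicer [-0.0343 -0.004 ] 0.007857334021660542
```

View pics/side12c.png

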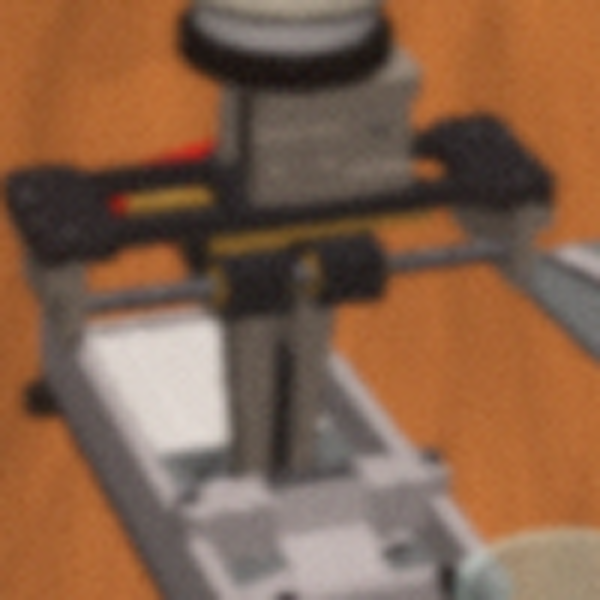

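View pics/top12c.png

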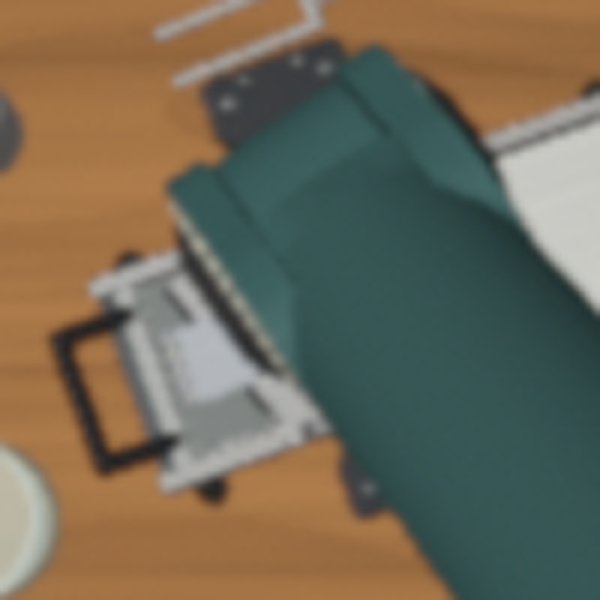

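The fingers stopped after 80 mm of travel. The forward force climbed 21→34 N with no movement, and the top view at (150,300) shows the insert against the end stop. To release, I'll ease the push first, then lift.

Call:
drive_tool([
  {"grip": 0,"dx": -3,"dy": 0,"dz": 0,"wx": 0,"wy": 0,"wz": 0},
  {"grip": 0,"dx": -6,"dy": 0,"dz": -1,"wx": 0,"wy": 0,"wz": 0},
  {"grip": 0,"dx": -8,"dy": 0,"dz": -2,"wx": 0,"wy": 0,"wz": 0},
  {"grip": 0,"dx": -8,"dy": 0,"dz": -3,"wx": 0,"wy": 0,"wz": 0},
  {"grip": 0,"dx": -10,"dy": 0,"dz": -4,"wx": 0,"wy": 0,"wz": 0},
  {"grip": 0,"dx": -10,"dy": 0,"dz": -5,"wx": 0,"wy": 0,"wz": 0},
])

```text
t: 10.83
ee_pos: [0.5206, 0.0581, 0.0103]
tcp_rot: [0.576, 0.817, 0.002, 0.006]
ft_force: [10.9, -9.7, 7.0]
opening: 0.0007
```

```bash
python3 -c "
from h import *
go(-.114,0,.032)"
```

```text
t 10.8333 ee [0.5206 0.0581 0.0103] tgt [ 0.5441 -0.0184  0.032 ] shift [-80.1  -3.3 -21.1] turn [ 0.0111  0.0076 -0.0024] F [10.9 -9.7  7. ] op 0.000726462911668461
slicer [-0.0341 -0.0037] 0.010342632756449567
```

Call:
drive_tool([
  {"grip": 0,"dx": -2,"dy": 0,"dz": -3,"wx": 0,"wy": 0,"wz": 0},
  {"grip": 0,"dx": -4,"dy": 0,"dz": -6,"wx": 0,"wy": 0,"wz": 0},
  {"grip": 0,"dx": -6,"dy": 0,"dz": -12,"wx": 0,"wy": 0,"wz": 0},
  {"grip": 0,"dx": -8,"dy": 0,"dz": -20,"wx": 0,"wy": 0,"wz": 0},
  {"grip": 0,"dx": -8,"dy": 0,"dz": -35,"wx": 0,"wy": 0,"wz": 0},
  {"grip": 0,"dx": -8,"dy": 0,"dz": -60,"wx": 0,"wy": 0,"wz": 0},
  {"grip": 0,"dx": -8,"dy": 0,"dz": -90,"wx": 0,"wy": 0,"wz": 0},
  {"grip": 0,"dx": -8,"dy": 0,"dz": -120,"wx": 0,"wy": 0,"wz": 0},
])

```text
t: 11.5
ee_pos: [0.5141, 0.0558, 0.1284]
tcp_rot: [0.574, 0.819, -0.0, -0.001]
ft_force: [0.8, -1.3, 0.8]
opening: 0.0002
```

Call:
drive_tool([
  {"grip": 0,"dx": -35,"dy": 0,"dz": -20,"wx": 0,"wy": 0,"wz": 0},
  {"grip": 0,"dx": -70,"dy": 0,"dz": -40,"wx": 0,"wy": 0,"wz": 0},
  {"grip": 0,"dx": -105,"dy": 0,"dz": -60,"wx": 0,"wy": 0,"wz": 0},
  {"grip": 0,"dx": -140,"dy": 0,"dz": -60,"wx": 0,"wy": 0,"wz": 0},
  {"grip": 0,"dx": -175,"dy": 0,"dz": -60,"wx": 0,"wy": 0,"wz": 0},
  {"grip": 0,"dx": -210,"dy": 0,"dz": -60,"wx": 0,"wy": 0,"wz": 0},
  {"grip": 0,"dx": -240,"dy": 0,"dz": -60,"wx": 0,"wy": 0,"wz": 0},
  {"grip": 0,"dx": -240,"dy": 0,"dz": -60,"wx": 0,"wy": 0,"wz": 0},
])

```text
t: 12.17
ee_pos: [0.597, -0.1781, 0.1869]
tcp_rot: [0.578, 0.816, -0.001, 0.0]
ft_force: [-0.1, -0.6, -0.4]
opening: 0.0005
```

```bash
python3 - <<'E'
from h import *
go(-.114,0,.032)
for n in("top","side"): cv2.imwrite(f"pics/{n}13.png",robot.read_camera(n)[:,:,::-1])
z=.035
rs=[]
for n in("top","side"):
  im=cv2.imread(f"pics/{n}13.png")
  X,Y=np.meshgrid(np.arange(-.22,.13,.0005),np.arange(-.075,.075,.0005));P=np.dstack([o+X[...,None]*u+Y[...,None]*v,np.full(X.shape,z)])
  m=proj(n,P.reshape(-1,3)).reshape(X.shape+(2,)).astype(np.float32);r=cv2.remap(im,m[...,0],m[...,1],cv2.INTER_CUBIC)
  for k in range(-200,130,50): cv2.line(r,(int((k+220)*2),0),(int((k+220)*2),6),(0,255,255) if k else (0,0,255),1)
  rs.append(r)
cv2.imwrite("pics/rect13.png",np.vstack(rs))
a=cv2.imread('pics/top13.png')[150:250,200:320];cv2.imwrite('pics/t13.png',cv2.resize(a,None,fx=6,fy=6,interpolation=cv2.INTER_CUBIC)[:600])
E
```

```text
t 12.1667 ee [ 0.597  -0.1781  0.1869] tgt [ 0.5441 -0.0184  0.032 ] shift [168.5   3.2 154.5] turn [-0.0013  0.0019 -0.0069] F [-0.1 -0.6 -0.4] op 0.0004970448019295926
slicer [-0.2822  0.0042] 0.1868627425215945
```

View pics/rect13.png

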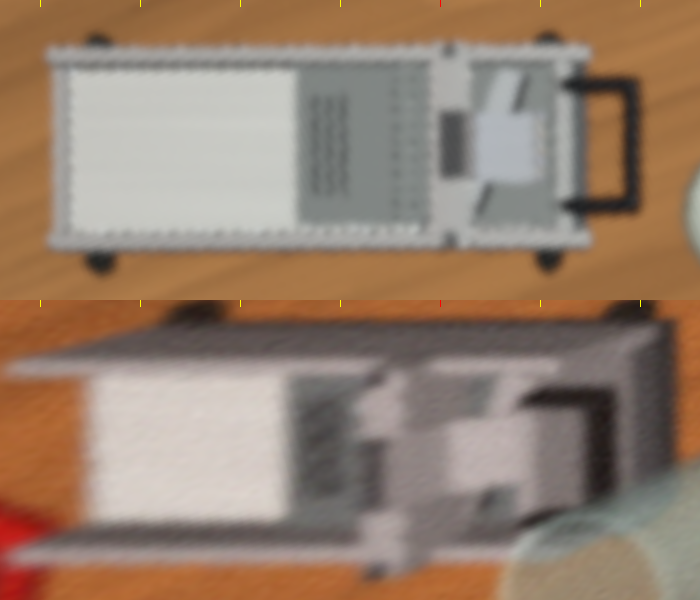

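View pics/t13.png

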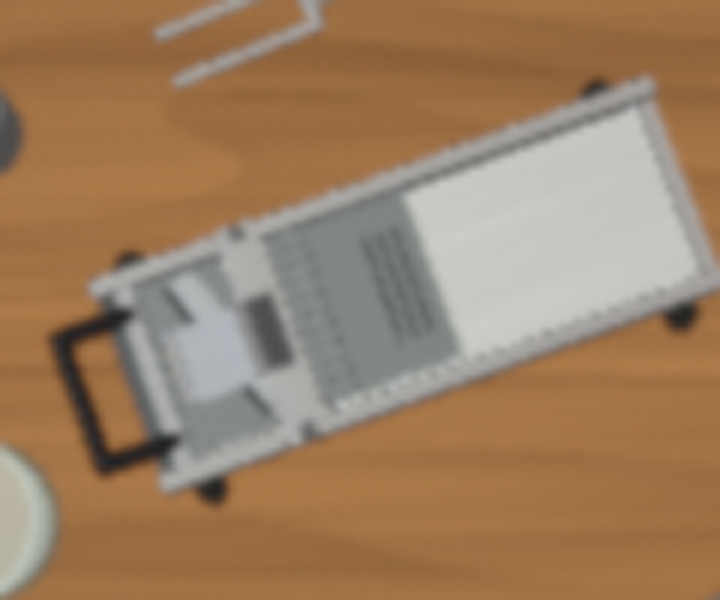

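View pics/side13.png

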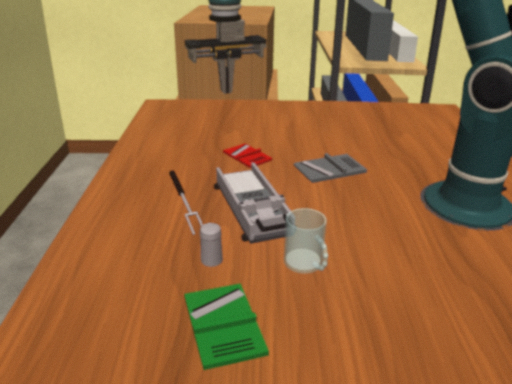

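The hand is clear. In the rectified top view the insert's front edge (col 555) meets the stop face (col 555), and the deck's rear edge sits 79 mm further in than before. The rib is just short of the bridge. The mug, shaker and fork are unmoved, so I'm handing in.

```bash
python3 -c "
from h import *
print(robot.get_obs()['ft_force']);print(robot.close_job())"
```

```text
[0.50565721 0.34409015 0.79360642]
the job is handed in; nothing more can be done
None
```

I pressed the small grey insert down on its thumb deck until the bed bottomed. I then slid it about 80 mm under the bridge and leaf spring until it stopped dead. I eased off, lifted and backed the hand away, and handed in at about 12.3 s of the 34 s allowed.

**Force:** Pressing peaked at about 36 N. At the end of the slide the forward force rose from 21 to 34 N with almost no further travel, so something solid stopped it.

**Position:** In the last pictures the nose meets the end stop's face with no visible gap. The rib is just short of the bridge, and the mug, shaker and fork look unmoved. The hand was touching nothing.

**What disagreed:**
- **Fingertip height:** The fingers touched the deck about 24 mm lower in reported TCP height than expected. In the side view they also looked 15–20 mm higher than the reported TCP. I went by the contact force and the 10 mm of bed travel instead.
- **Slicer origin:** My first estimate of its x position seems about 4 mm off, judging by the bridge and stop in the last picture. After correcting for that, the nose reads about 61.5 mm against 62 mm, and the picture measurement is only good to about 2 mm.

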